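Lock a drawbar pin with an R-clip

TASK

Push the drawbar pin fully home into its clevis. Then take the larger of the two R-clips from the wooden block, put its straight leg down through the cross-hole in the end of the pin and push the clip home until its bow springs over and closes under the pin, feeling for the hole and never forcing it (no more than about 35 N between clip and pin or clevis). Leave the smaller clip standing in the block.

Things in the scene. Friction and masses are not known exactly. Their poses are not given: they have to be found in the camera images.
- clevis: Bolted-down steel clevis: base 180 x 110 x 10 mm, two lugs 48 mm wide (outer faces 35 mm either side of the origin along y, tops 114 mm up), a drawbar eye between, its bar along +x. Origin: bench top, midway between lugs; z up, y along the pin. Round steel pin 28 mm thick, axis 90 mm up; disc head (48 mm wide, 11 mm thick) on the +y side, free end with the cross-hole on the -y side.
- pin (a joint): How far the pin is drawn out along the clevis's +y, m: 0 = home, starts at 0.030 to 0.042. Slides stiffly (about 8 N) when its head is pushed along -y, stays where left, never turns. Home, its head rests on jammed spacer washers of unmeasured thickness (2 to 22 mm); the head's outer face is then 46 mm plus that thickness from the clevis origin along +y.
- hole_nominal (a point): Drawing position of the 10 mm upright cross-hole: on the pin's axis, 66 mm from the clevis origin along -y; axes as the clevis. NOT measured: with the pin home the real hole lies 2 to 22 mm (the spacers' thickness) from here towards the lug, along +y, to be found by sight or feel; across the pin (x) it is true. The pin's top is 14 mm above this point; its free end is 28 mm beyond the hole.
- clip_loop (a point): Centre of the eye atop the larger R-clip (8 mm steel wire, 144 mm tall; flat-sided eye 36 mm across, 8 mm thick along y): grip it here, fingers closing along y. z up along the straight leg, x from leg to bow, y square to the clip's flat. It stands leg down, upright within 3 degrees, in a block hole 33 mm deep. This point is 6 mm along x and 126 mm up from the leg's tip.
- clip_tip (a point): Lower end of the larger clip's straight leg (8 mm thick, tapering to 6 mm in the last 2.5 mm; axes as the clip). To enter, the leg is upright over the cross-hole with the clip's y along the pin; the bow may be on either side. The bow first touches the pin when the tip is about 40 mm below the pin's axis.
- clip_seat (a point): Point on the larger clip's straight leg, 70 mm above its tip, that lies on the pin's axis when the clip is home (axes as the clip); 2 or 3 mm farther down the root of the bow stops on the pin.
- bow (a joint): Opening of the larger clip's springy bow about its root, rad: 0 = closed (at rest, and again when home), about 0.18 as it rides over the thick of the pin. Spreading it takes about 5 N downwards; past the thick of the pin it pulls itself home.
- block: Fixed hardwood block 150 x 60 x 42 mm with two upright holes 33 mm deep, 40 mm either side of its centre along its long x axis; either clip may stand in either. Origin: centre of the underside.
- small_clip_loop (a point): Centre of the eye of the smaller R-clip (7 mm wire, about 120 mm tall), which stands in the block's other hole and stays there.
There are look-alikes about, which are no part of the job. What is shaped like the part that bears clip_loop but purple is not meant.

How it is judged:
By the outcome, as a careful person would: the job done as asked, in the order asked, and still so for the second after the job is handed in, with the robot touching nothing.
It also fails if it takes over 64 s, if anything falls off the work surface, if the arm or the gripper's body presses on something with over 40 N, if the wrist force passes 120 N, or if a joint passes its speed limit or range.

ROBOT

A 6-joint arm with a two-finger parallel gripper is mounted at the origin on a cart in front of the work surface, level with it; the furniture and walls round the work are solid. World frame = base frame: x ahead of the robot, y to its left, z up, the work surface at z = 0. Lengths are in mm, angles in rad, forces in N, time in s.
With the tool pointing down it reaches from about 300 to 775 mm from the base axis. Payload 14.6 kg.
Tool frame: the origin (TCP) lies on the centre line of the jaws, within the pads' length; the fingertips stand 19 mm ahead of it and the grasp point (between the pads) is the TCP (bot.tip_reach is the distance from the TCP to the fingertips, in mm); z points along the fingers, y is the line along which they close (so a half turn about z gives the same grasp; the last joint's range is limited). The gripper opens to 85 mm and grips with 20 to 120 N. Pads are 22 mm wide; open, the fingers measure 114 mm over their backs; the gripper's body (76 mm by 85 mm) begins 54 mm behind the grasp point. The pads swing forward as they close: fully open they stand 13 mm farther back than shut.
Start: joints at [1.039, 0.3, 1.521, -0, 1.321, -0.067], TCP at [246.53, 491.643, 250.281] pointing down, gripper open.
Joint ranges: [-3.03, 3.03], [-0.79, 2.21], [0.23, 2.52], [-1.04, 4.18], [0, 3.07], [-2.55, 2.55]. Speed limits (rad/s): [2.22, 2.22, 2.57, 3.14, 3.14, 3.14].

INTERFACE

Orientations are given as a unit quaternion [w, x, y, z].
In Python, from rig import bot gives the robot as it stands. Calls block until the motion is done:
- bot.move_to(position, orientation): joint-space move of the TCP to a pose.
- bot.servo_line(position, attitude=None, speed=150, until_force=None): straight line of the TCP; attitude=None keeps the orientation; speed is the mean speed in mm/s. With until_force (N) it stops when the force on the tool has changed by that much, and returns True; else False.
- bot.move_joints(angles): joint-space move.
- bot.move_gripper(opening, grip_force=None): finger opening in mm; grip_force is the grip in N (None keeps the last); returns when the fingers have stopped.
- bot.dwell(seconds).
- bot.ik(position, orientation): joint angles nearest the present ones, or None.
- bot.read_state(): the state.
- bot.read_camera(name): name is "side" or "top"; returns a dict with "image" (384x512x3 uint8, blue, green, red), "depth" (384x512 float32, mm along the optical axis (not along the pixel's ray), 0 where there is no reading), "fovy" (degrees; the focal length in pixels is half the picture's height over the tangent of half this angle, whatever the lens; pixels are square), "cx", "cy" (the principal point, pixels), "k1" (the pictures are not rectified: a ray, as slopes to the right and down, at radius r is drawn at 1 + k1 r^2 times it, then the intrinsics apply), "eye" and "attitude" of the camera in the world. Camera axes: x right, y down, z forward; pixel columns grow to the right and rows downward; lengths in mm; the calibration is good to about 2 mm. A picture is of the moment at which its call begins.
A pose or a line that the arm cannot do raises bot.MotionError and nothing moves.
- bot.finish_job(): hands the job in; it is judged then, once.
The state is a dict: "clock": time; "joint_positions": joint angles; "qvel": joint speeds; "effort": joint torques, N m; "ee_pos": TCP position; "tool_rot": TCP orientation; "ft_force": force on the tool from outside, world axes, zero at the start; "moment": the same for the moment, N m; "grip_width": finger opening in mm; "grip_force": force on a finger pad.
Only numpy, scipy, OpenCV 4.12 (cv2) and the standard library are available. Lean on these libraries where they do the work, as an engineer would, in place of code of your own. Each camera call takes 0.05 s, during which the arm holds its last target. There are 200 camera calls.

## Working session

There is one attempt and no reset: what is moved stays moved. The work goes in short steps, each a Python script; the robot and the scene stay as the last script left them, time stands still between calls to the robot, and variables do not carry over. Pictures are saved under pics/ and viewed, at most 10 in all, crops included, and the job is handed in when it is done.

```bash
ls; mkdir -p pics
cat > h.py <<'E'
import numpy as np, cv2, pickle
from scipy.spatial.transform import Rotation as R
def rot(q): return R.from_quat([q[1],q[2],q[3],q[0]])
def quat(r):
    x=r.as_quat(); return [x[3],x[0],x[1],x[2]]
def cam(c):
    f=192/np.tan(np.radians(c['fovy'])/2); return f
def ray(c,u,v):
    f=cam(c); d=np.array([(np.asarray(u,float)-c['cx'])/f,(np.asarray(v,float)-c['cy'])/f])
    s=d.copy()
    for _ in range(20): s=d/(1+c['k1']*(s**2).sum(0))
    return rot(c['attitude']).apply(np.stack([s[0],s[1],np.ones_like(s[0])],-1))
def pt(c,u,v,depth=None):
    if depth is None: depth=c['depth'][int(round(v)),int(round(u))]
    return np.array(c['eye'])+ray(c,u,v)*depth
def atz(c,u,v,z):
    r=ray(c,u,v); e=np.array(c['eye']); return e+r*((z-e[2])/r[2])
def proj(c,p):
    q=rot(c['attitude']).inv().apply(np.asarray(p)-np.array(c['eye'])); s=q[...,:2]/q[...,2:]
    s=s*(1+c['k1']*(s**2).sum(-1,keepdims=True)); return s*cam(c)+[c['cx'],c['cy']]
def cloud(c):
    v,u=np.mgrid[:384,:512]; r=ray(c,u.ravel(),v.ravel()); P=np.array(c['eye'])+r*c['depth'].ravel()[:,None]
    P[c['depth'].ravel()==0]=np.nan; return P.reshape(384,512,3)
def down(yaw):  # tool z down; tool y axis at angle yaw from world y
    return R.from_euler('z',yaw)*R.from_quat([1,0,0,0])
E
python3 - <<'E'
from h import *
from rig import bot
s=bot.read_state();print(s['clock'],s['tool_rot'],s['grip_width'],s['ft_force'])
ims=[]
for n in('side','top'):
    c=bot.read_camera(n);pickle.dump(c,open(n+'0.pkl','wb'));ims.append(c['image'])
    print(n,c['fovy'],c['cx'],c['cy'],c['k1'],c['eye'],c['attitude'])
    cv2.imwrite(f'pics/{n}0.png',cv2.resize(c['image'],(800,600),interpolation=cv2.INTER_CUBIC))
E
```

```text
pics
0.0 [-1.75545862e-04  2.30308753e-01  9.73117429e-01 -5.62709181e-04] 85.32896672205608 [ 0.24952667 -0.06297889 -0.80467636]
side 46.81353665801714 257.17025467431614 198.04509777412363 0.05339372423540769 [ 370.78306032 1138.36950835 1067.94562546] [ 0.02944781 -0.04460357  0.90053665 -0.43148242]
top 47.43548782983051 260.5554953767361 190.79108223940952 -0.055916249459720645 [ 314.09246748  -64.4458623  1522.91789996] [ 0.05183013 -0.70513918  0.70586823 -0.04292329]
```

View pics/side0.png

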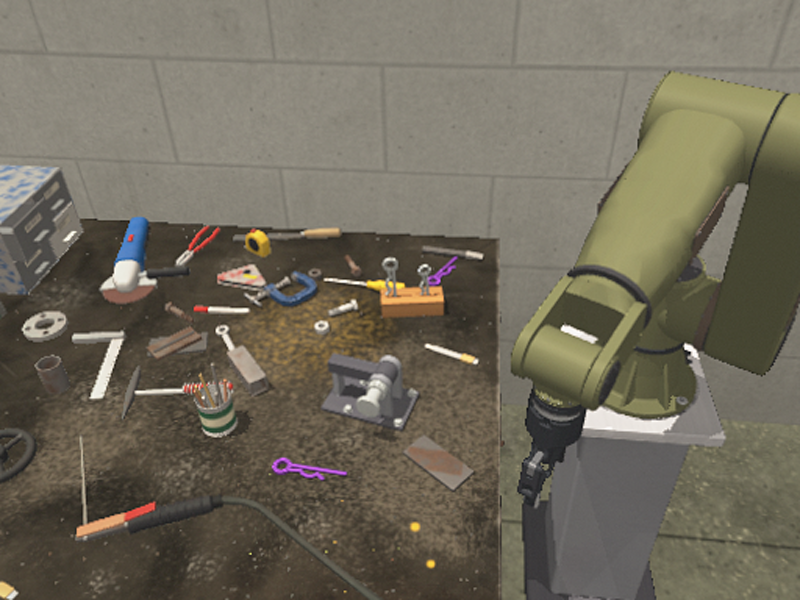

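View pics/top0.png

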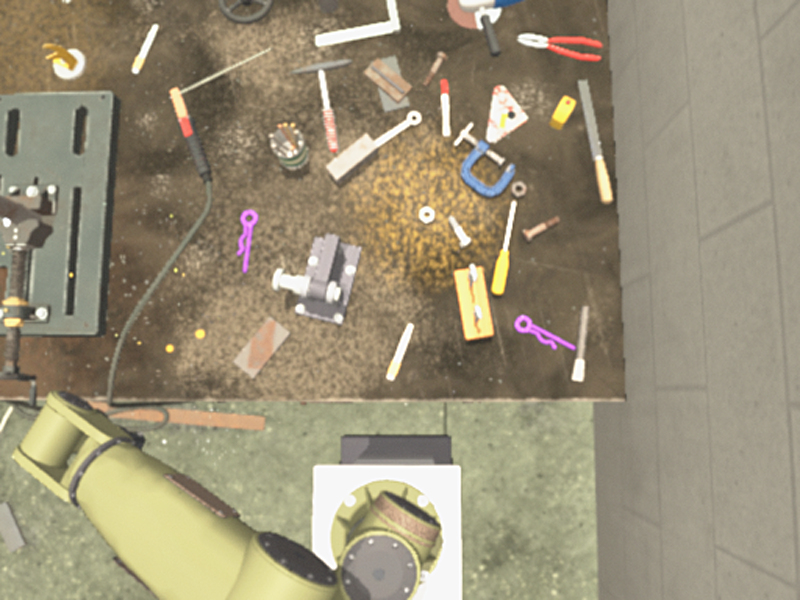

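Side view (800×600 px): larger grey clip at (390,265), smaller grey clip at (425,272). Purple look-alikes lie at (440,270) and (300,468). The clevis is at (370,390), with the pin head at (372,402). In the top view the clips are at (473,272) and (476,315), and the clevis at (325,280). Next, a close crop of each.

Run:
```python
from h import *
S=pickle.load(open('side0.pkl','rb'));T=pickle.load(open('top0.pkl','rb'))
def crop(c,u0,v0,w,h,W=400,H=300):
    im=cv2.resize(c['image'][v0:v0+h,u0:u0+w],(W,H),interpolation=cv2.INTER_CUBIC)
    k=W/w
    for u in range(u0-u0%10+10,u0+w,10):
        cv2.line(im,(int((u-u0+.5)*k),0),(int((u-u0+.5)*k),6),(0,255,255),1)
        if u%20==0: cv2.putText(im,str(u),(int((u-u0+.5)*k)-9,16),0,.33,(0,255,255),1)
    for v in range(v0-v0%10+10,v0+h,10):
        cv2.line(im,(0,int((v-v0+.5)*k)),(6,int((v-v0+.5)*k)),(0,255,255),1)
        cv2.putText(im,str(v),(8,int((v-v0+.5)*k)+4),0,.33,(0,255,255),1)
    return im
a=np.hstack([crop(S,200,220,72,54),crop(S,236,160,64,48)]);b=np.hstack([crop(T,168,145,72,54),crop(T,270,163,80,60)])
cv2.imwrite('pics/crops0.png',np.vstack([a,b]))
P=cloud(T)
# block top/clip heights in the top view
for n,c,bx in(('T',T,(280,165,330,225)),('S',S,(236,160,292,210)),):
    Q=cloud(c)[bx[1]:bx[3],bx[0]:bx[2]].reshape(-1,3)
    m=(Q[:,2]>35)&(Q[:,2]<50); B=Q[m]
    print(n,'block top',np.round(cv2.minAreaRect(B[:,:2].astype(np.float32)),1) if 0 else cv2.minAreaRect(B[:,:2].astype(np.float32)),np.median(B[:,2]))
    h=Q[Q[:,2]>100]; print('high',len(h),np.round(h[np.argsort(-h[:,2])][:25:2],0).tolist())
for n,c,bx in(('T',T,(165,140,245,215)),('S',S,(195,215,285,280))):
    Q=cloud(c)[bx[1]:bx[3],bx[0]:bx[2]].reshape(-1,3)
    m=(Q[:,2]>5)&(Q[:,2]<14); B=Q[m]; print(n,'base',cv2.minAreaRect(B[:,:2].astype(np.float32)),len(B))
    m=Q[:,2]>109;B=Q[m&(Q[:,2]<120)];print('lugtops',len(B),B.mean(0),cv2.minAreaRect(B[:,:2].astype(np.float32)))
    m=(Q[:,2]>95)&(Q[:,2]<109);B=Q[m];print('pinish',cv2.minAreaRect(B[:,:2].astype(np.float32)),len(B))
```

```text
T block top ((509.19891357421875, -210.4198760986328), (150.05587768554688, 101.58177947998047), 8.998849868774414) 41.78969181974435
high 65 [[552.0, -179.0, 157.0], [555.0, -179.0, 155.0], [555.0, -185.0, 155.0], [559.0, -182.0, 153.0], [549.0, -179.0, 153.0], [556.0, -182.0, 152.0], [563.0, -179.0, 150.0], [563.0, -176.0, 150.0], [550.0, -186.0, 149.0], [540.0, -182.0, 148.0], [547.0, -186.0, 147.0], [570.0, -180.0, 147.0], [567.0, -183.0, 146.0]]
S block top ((503.03173828125, -189.75527954101562), (149.50941467285156, 69.6196517944336), 8.886359214782715) 39.999204092284
high 113 [[554.0, -178.0, 151.0], [555.0, -185.0, 151.0], [557.0, -174.0, 150.0], [552.0, -190.0, 148.0], [547.0, -184.0, 148.0], [551.0, -178.0, 147.0], [562.0, -180.0, 145.0], [566.0, -181.0, 144.0], [541.0, -191.0, 143.0], [568.0, -171.0, 142.0], [544.0, -180.0, 142.0], [536.0, -181.0, 141.0], [536.0, -180.0, 138.0]]
T base ((570.414794921875, 154.21969604492188), (266.03857421875, 282.5940246582031), 0.26556965708732605) 1171
lugtops 225 [541.64781438 152.86594893 112.33382803] ((573.6078491210938, 168.4432373046875), (129.23106384277344, 134.5398406982422), 87.171142578125)
pinish ((581.5654296875, 155.85537719726562), (142.48123168945312, 143.08016967773438), 76.00838470458984) 539
S base ((559.2822875976562, 60.60302734375), (303.8602600097656, 271.75604248046875), 84.94642639160156) 739
lugtops 113 [532.32823358 165.24632368 111.4609529 ] ((545.1764526367188, 175.55343627929688), (103.8293228149414, 121.421875), 14.04597282409668)
pinish ((577.0681762695312, 165.79122924804688), (132.79713439941406, 143.54965209960938), 80.80683135986328) 550
```

View pics/crops0.png

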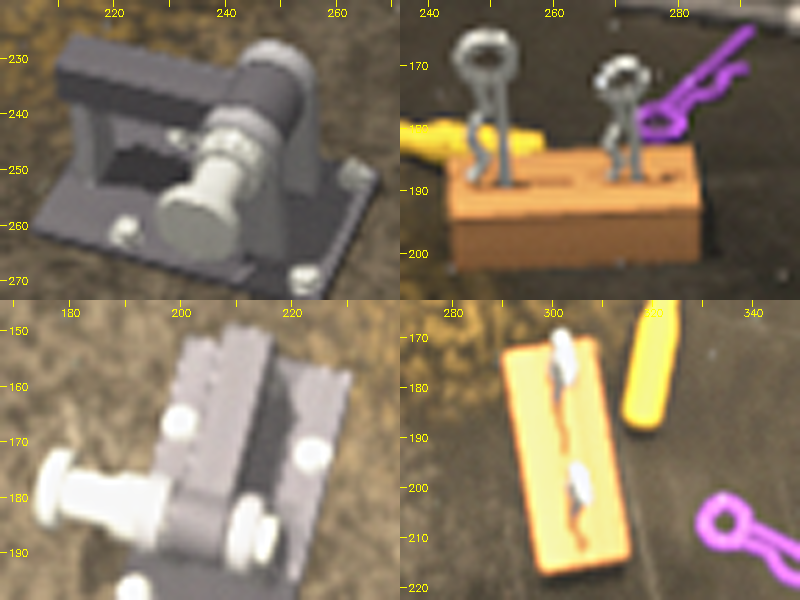

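The crop confirms it: the larger clip is at the block's far (+x) end, with its eye at side pixel (249,168), leg at (252,188) and bow at (247,187) towards +x. The smaller clip is at (271,173). The pin head is at side (235,258) and top (178,176), and its free end at top (213,182). Next I fit poses from the depth data.

```bash
cat > fit.py <<'E'
from h import *
from scipy.optimize import least_squares, minimize
def flat(c):
    d=c['depth']; g=cv2.morphologyEx(d,cv2.MORPH_GRADIENT,np.ones((3,3))); return cloud(c)
def clevis(c,g=(530,150,np.radians(-13))):
    Q=cloud(c).reshape(-1,3); Q=Q[np.hypot(Q[:,0]-g[0],Q[:,1]-g[1])<170]
    def loc(p,Q):
        cs,sn=np.cos(p[2]),np.sin(p[2]); d=Q[:,:2]-p[:2]; return np.c_[d[:,0]*cs+d[:,1]*sn,-d[:,0]*sn+d[:,1]*cs,Q[:,2]]
    B=Q[(Q[:,2]>6)&(Q[:,2]<14)]; T=Q[abs(Q[:,2])<4]
    return Q,B,T,loc
E
python3 - <<'E'
from fit import *
for n in('top','side'):
    c=pickle.load(open(n+'0.pkl','rb'))
    P=cloud(c); t=P[(abs(P[...,2])<8)&(P[...,0]>350)&(P[...,0]<700)&(abs(P[...,1])<250)]
    print(n,'table z med/std',np.median(t[:,2]),t[:,2].std())
    Q,B,T,loc=clevis(c)
    S=lambda q:1/(1+np.exp(-q/1.0))
    ins=lambda L,hx,hy:S(hx-abs(L[:,0]))*S(hy-abs(L[:,1]))
    best=None
    for hx,hy in((90,55),(55,90)):
      for gx in np.arange(490,571,10):
        for gy in np.arange(110,191,10):
          f=lambda p:ins(loc(p,T),hx,hy).sum()-ins(loc(p,B),hx,hy).sum()
          v=f((gx,gy,-.23)); 
          if best is None or v<best[0]: best=(v,gx,gy,hx,hy)
    hx,hy=best[3:]
    f=lambda p:ins(loc(p,T),hx,hy).sum()-ins(loc(p,B),hx,hy).sum()
    r=minimize(f,[best[1],best[2],-.23],method='Nelder-Mead',options=dict(initial_simplex=[[best[1],best[2],-.23],[best[1]+6,best[2],-.23],[best[1],best[2]+6,-.23],[best[1],best[2],-.13]]))
    print('base',hx,hy,r.x,np.degrees(r.x[2]),r.fun)
    L=loc(r.x,Q)
    # lug tops
    k=L[(abs(L[:,2]-113)<5)&(abs(L[:,0])<32)&(abs(L[:,1])<60)]
    print('lugtop',len(k),np.percentile(k,[5,50,95],axis=0).round(1).tolist())
    # pin cyl
    k=L[(L[:,2]>92)&(L[:,2]<108)&(abs(L[:,0])<30)&(((L[:,1]>38)&(L[:,1]<75))|((L[:,1]<-38)&(L[:,1]>-60)))]
    print('pincand',len(k),k[np.argsort(k[:,1])].round(0).tolist())
    k=L[(L[:,2]>60)&(L[:,1]>65)&(L[:,1]<110)&(abs(L[:,0])<40)]
    print('head y pct',len(k),np.percentile(k,[2,10,50,90,98],axis=0).round(1).tolist())
    k=L[(L[:,2]>80)&(L[:,1]<-38)&(L[:,1]>-110)&(abs(L[:,0])<40)]
    print('free end',len(k),np.percentile(k,[2,10,50,90,98],axis=0).round(1).tolist() if len(k) else 0)
    # clip eye
    E=P.reshape(-1,3); E=E[(E[:,2]>112)&(E[:,2]<165)&(np.hypot(E[:,0]-552,E[:,1]+180)<35)]
    m=E.mean(0); w=np.linalg.svd(E[:,:2]-m[:2])[2][0]; print('eye',len(E),m,'dir',np.degrees(np.arctan2(w[1],w[0])),np.percentile(E,[3,50,97],axis=0).round(1).tolist())
    E=P.reshape(-1,3); E=E[(abs(E[:,2]-41)<4)&(abs(E[:,0]-515)<100)&(abs(E[:,1]+190)<70)]
    print('block med',np.median(E,axis=0),len(E))
E
```

```text
top table z med/std 0.1534969205060861 3.3180245349691213
base 90 55 [ 5.62525816e+02  1.34201331e+02 -2.44560411e-01] -14.012279365928682 -616.5758754517618
lugtop 90 [[-31.1, -32.4, 108.2], [-24.2, 2.4, 110.3], [13.2, 34.6, 115.7]]
pincand 32 [[-30.0, -46.0, 99.0], [-27.0, -45.0, 101.0], [-23.0, -43.0, 95.0], [-28.0, -42.0, 104.0], [-25.0, -41.0, 104.0], [-29.0, -39.0, 101.0], [-20.0, 40.0, 98.0], [-17.0, 40.0, 100.0], [-25.0, 40.0, 106.0], [-21.0, 43.0, 99.0], [-26.0, 43.0, 107.0], [-17.0, 44.0, 98.0], [-22.0, 45.0, 105.0], [-26.0, 47.0, 105.0], [-23.0, 48.0, 106.0], [-18.0, 48.0, 95.0], [-19.0, 50.0, 101.0], [-27.0, 51.0, 102.0], [-25.0, 54.0, 106.0], [-27.0, 55.0, 96.0], [-28.0, 58.0, 101.0], [-24.0, 60.0, 95.0], [-29.0, 61.0, 101.0], [-26.0, 62.0, 100.0], [-30.0, 64.0, 102.0], [-27.0, 65.0, 103.0], [-23.0, 66.0, 99.0], [-27.0, 68.0, 102.0], [-24.0, 70.0, 97.0], [-28.0, 72.0, 97.0], [-25.0, 73.0, 98.0], [-29.0, 75.0, 102.0]]
head y pct 62 [[-39.3, 66.4, 90.0], [-37.4, 69.4, 96.8], [-29.7, 84.1, 104.6], [-18.2, 92.5, 114.5], [-15.3, 95.3, 116.8]]
free end 14 [[-39.4, -45.5, 88.4]
[... 663 characters left out ...]
 46.0, 100.0], [-28.0, 47.0, 108.0], [-25.0, 50.0, 105.0], [-29.0, 52.0, 100.0], [-23.0, 53.0, 103.0], [-23.0, 54.0, 95.0], [-23.0, 54.0, 100.0], [-20.0, 54.0, 99.0], [-27.0, 55.0, 101.0], [-28.0, 56.0, 107.0], [-21.0, 57.0, 97.0], [-28.0, 57.0, 100.0], [-29.0, 60.0, 98.0], [-29.0, 67.0, 101.0], [-26.0, 69.0, 98.0], [-30.0, 69.0, 99.0], [-28.0, 73.0, 98.0]]
head y pct 96 [[-39.3, 67.3, 67.6], [-38.0, 74.3, 74.2], [-29.7, 96.1, 97.0], [-19.5, 98.6, 110.3], [-15.6, 99.5, 114.0]]
free end 0 0
eye 59 [ 552.7930663  -179.66169783  134.13242128] dir -169.03652414237274 [[536.5, -190.2, 115.8], [554.0, -179.6, 136.4], [569.2, -172.3, 151.2]]
block med [ 503.37421648 -183.0795565    40.140383  ] 337
```

Run:
```python
from fit import *
K=[];
for n in('top','side'):
    c=pickle.load(open(n+'0.pkl','rb'));Q,B,T,loc=clevis(c)
    if n=='side': Q=Q+[0,0,1.3]
    L=loc([561.3,132.4,np.radians(-14.3)],Q)
    # pin shaft/washers only visible part; shaft region near head side
    for x0 in(0,):
        m=(L[:,1]>58)&(L[:,1]<80)&(L[:,2]>84)&(L[:,2]<110)&(abs(L[:,0]+27)<20); k=L[m]
        r=least_squares(lambda p:np.hypot(k[:,0]-p[0],k[:,2]-90)-14,[-27],loss='soft_l1'); e=r.fun
        print(n,len(k),'pin x0 (shaft)',r.x)
    k=L[(L[:,1]>80)&(L[:,1]<102)&(L[:,2]>50)&(L[:,2]<120)&(abs(L[:,0]+27)<30)]
    r=least_squares(lambda p:np.maximum(np.hypot(k[:,0]-p[0],k[:,2]-90)-24,0),[-27],loss='soft_l1'); print('head x ext',np.percentile(k[:,0],[2,98]),'y ext',np.percentile(k[:,1],[2,50,98]))
    f=L[(L[:,1]<-37)&(L[:,1]>-80)&(L[:,2]>60)&(abs(L[:,0]+27)<40)]; print('free',f[np.argsort(f[:,1])].round(0).tolist()[:25])
    for q in(1,-1):
        k=L[(L[:,2]>107)&(L[:,2]<120)&(abs(L[:,0]+27)<40)]
    print('lug xs',np.percentile(k[:,0],[3,50,97]),np.histogram(k[:,1],np.arange(-40,60,8)))
```

```text
top 48 pin x0 (shaft) [-35.48051938]
head x ext [-55.85522742 -14.99978182] y ext [81.34053694 87.42170256 97.82999087]
free [[-29.0, -44.0, 99.0], [-42.0, -44.0, 97.0], [-45.0, -44.0, 91.0], [-26.0, -43.0, 101.0], [-37.0, -43.0, 105.0], [-31.0, -43.0, 86.0], [-39.0, -43.0, 96.0], [-33.0, -43.0, 79.0], [-33.0, -42.0, 102.0], [-22.0, -41.0, 95.0], [-46.0, -41.0, 94.0], [-41.0, -41.0, 105.0], [-43.0, -41.0, 99.0], [-27.0, -40.0, 104.0], [-30.0, -40.0, 97.0], [-24.0, -40.0, 104.0], [-37.0, -39.0, 102.0], [-34.0, -39.0, 102.0], [-31.0, -38.0, 103.0], [-47.0, -38.0, 94.0], [-44.0, -37.0, 98.0], [-39.0, -37.0, 108.0], [-41.0, -37.0, 102.0]]
lug xs [-52.08244041 -33.52350442   3.06209807] (array([10, 20, 19, 24, 29, 30, 33, 17, 24, 19, 12,  8]), array([-40, -32, -24, -16,  -8,   0,   8,  16,  24,  32,  40,  48,  56]))
side 28 pin x0 (shaft) [-36.95256412]
head x ext [-56.32031206 -15.8682706 ] y ext [86.67704645 94.37168681 97.66460259]
free [[-59.0, -37.0, 87.0]]
lug xs [-51.50007048 -37.63296694 -11.22192955] (array([ 4, 18, 18, 13, 14, 19, 16, 13, 18, 18, 11,  8]), array([-40, -32, -24, -16,  -8,   0,   8,  16,  24,  32,  40,  48,  56]))
```

```bash
cat >> h.py <<'E'
YAW=np.radians(-14.3); RC=R.from_euler('z',YAW)
OC=np.array([561.3,132.4,0])+RC.apply([-35.6,0,0])
def W(x,y,z): return OC+RC.apply([x,y,z])
def loc(p): return RC.inv().apply(np.asarray(p)-OC)
def best(bot,p,yaw):  # tool-y along clevis/world y turned by yaw, either half turn
    j0=np.array(bot.read_state()['joint_positions']); o=[]
    for a in(yaw,yaw+np.pi):
        q=quat(down(a)); j=bot.ik(p,q)
        if j is not None: o.append((np.abs(np.array(j)-j0).max(),q,np.round(j,2).tolist()))
    return sorted(o,key=lambda t:t[0])
E
python3 - <<'E'
from h import *
from rig import bot
print(OC)
for a in(YAW,YAW+np.pi/2):
  for p in(W(0,125,95),W(0,60,95),W(0,-50,190)):
    print(np.degrees(a).round(),p.round(),[(b[2]) for b in best(bot,p,a)])
print('clip',[(b[2]) for b in best(bot,[553,-180,135],np.radians(11))])
E
```

```text
[526.80303996 141.19316485   0.        ]
-14.0 [558. 262.  95.] [[0.38, 0.61, 1.46, -0.0, 1.07, -0.94], [0.38, 0.61, 1.46, -0.0, 1.07, 2.2]]
-14.0 [542. 199.  95.] [[0.29, 0.53, 1.59, -0.0, 1.03, -1.03], [0.29, 0.53, 1.59, -0.0, 1.03, 2.11]]
-14.0 [514.  93. 190.] [[0.11, 0.3, 1.67, -0.0, 1.17, -1.21], [0.11, 0.3, 1.67, -0.0, 1.17, 1.93]]
76.0 [558. 262.  95.] [[0.38, 0.61, 1.46, -0.0, 1.07, 0.63], [0.38, 0.61, 1.46, -0.0, 1.07, -2.51]]
76.0 [542. 199.  95.] [[0.29, 0.53, 1.59, -0.0, 1.03, 0.54]]
76.0 [514.  93. 190.] [[0.11, 0.3, 1.67, -0.0, 1.17, 0.36]]
clip [[-0.38, 0.49, 1.55, -0.0, 1.11, 1.0], [-0.38, 0.49, 1.55, -0.0, 1.11, -2.14]]
```

Run:
```python
from h import *
from rig import bot
q=quat(down(YAW+np.pi/2)); 
b=best(bot,W(0,136,180),YAW+np.pi/2)[0]; q=b[1]; print(b)
bot.move_gripper(0,60)
bot.move_to(W(0,136,180),q)
bot.servo_line(W(0,136,92),speed=200)
s=bot.read_state();f0=np.array(s['ft_force']);print(s['clock'],loc(s['ee_pos']),f0,s['grip_width'])
h=bot.servo_line(W(0,50,92),speed=45,until_force=6); s=bot.read_state();print('touch',h,s['clock'],loc(s['ee_pos']).round(2),(RC.inv().apply(s['ft_force'])).round(1))
h=bot.servo_line(W(0,48,92),speed=40,until_force=20); s=bot.read_state();print('home',h,s['clock'],loc(s['ee_pos']).round(2),(RC.inv().apply(s['ft_force'])).round(1))
```

```text
(np.float64(0.7107273047468186), [np.float64(0.0), np.float64(0.7896198492701229), np.float64(0.6135963605161202), np.float64(0.0)], [0.39, 0.52, 1.38, -0.0, 1.24, 0.64])
2.9083 [1.09382543e-01 1.36706364e+02 9.31941255e+01] [ 0.65157164 -0.61253868  0.68028934] 0.4272274663460091
touch True 3.8083 [-7.0000e-02  1.0508e+02  9.1810e+01] [0.6 0.3 0.1]
home True 4.6917 [-0.15 74.08 91.95] [0.4 8.5 1.4]
```

Run:
```python
from h import *
from rig import bot
def st(n,h=''):
    s=bot.read_state();print(n,h,round(s['clock'],2),loc(s['ee_pos']).round(2),(RC.inv().apply(s['ft_force'])).round(1))
st('now')
h=bot.servo_line(W(0,64,92),speed=15,until_force=22); st('push',h)
p=loc(bot.read_state()['ee_pos'])
bot.servo_line(W(0,p[1]+40,92),speed=150); bot.servo_line(W(0,p[1]+40,170),speed=250); st('off')
for n in('side','top'):
    c=bot.read_camera(n);pickle.dump(c,open(n+'1.pkl','wb'))
from fit import clevis
S=pickle.load(open('side1.pkl','rb'));T=pickle.load(open('top1.pkl','rb'))
for n,c in(('T',T),('S',S)):
    L=loc(cloud(c).reshape(-1,3))
    k=L[(L[:,2]>70)&(L[:,2]<107)&(abs(L[:,0])<12)&(L[:,1]<-36)&(L[:,1]>-120)];print(n,'free',len(k),np.percentile(k,[1,5,50],axis=0).round(1).tolist() if len(k) else 0)
    k=L[(L[:,2]>60)&(L[:,2]<118)&(abs(L[:,0])<25)&(L[:,1]>36)&(L[:,1]<90)];print(n,'head',len(k),np.percentile(k[:,1],[50,90,98]).round(1))
    k=L[(L[:,2]>92)&(L[:,2]<107)&(abs(L[:,0])<14)&(L[:,1]<-40)&(L[:,1]>-80)]
    print('mean x free',len(k),k[:,0].mean() if len(k) else 0)
def crop(c,u0,v0,w,h):
    return cv2.resize(c['image'][v0:v0+h,u0:u0+w],(400,400),interpolation=cv2.INTER_CUBIC)
cv2.imwrite('pics/after_push.png',np.hstack([crop(S,200,215,70,70),crop(T,175,150,50,50)]))
print(proj(T,W(0,-55,104)),proj(T,W(0,-80,90)))
```

```text
now  4.69 [-0.15 74.08 91.95] [0.4 8.5 1.4]
push True 5.03 [-0.13 73.98 92.38] [-1.   8.9  2.3]
off  5.92 [  0.24 113.29 170.79] [ 0.1  0.5 -1.1]
T free 85 [[-11.9, -75.9, 76.4], [-11.6, -75.8, 86.8], [-1.5, -57.7, 100.2]]
T head 109 [51.8 61.6 63.1]
mean x free 76 -0.2016782015991419
S free 47 [[-11.9, -77.7, 92.1], [-11.0, -75.2, 93.0], [-2.3, -61.0, 99.6]]
S head 184 [60.6 63.7 64.8]
mean x free 51 -3.084773589727234
[219.62201597 188.55148452] [227.34118632 190.96928257]
```

View pics/after_push.png

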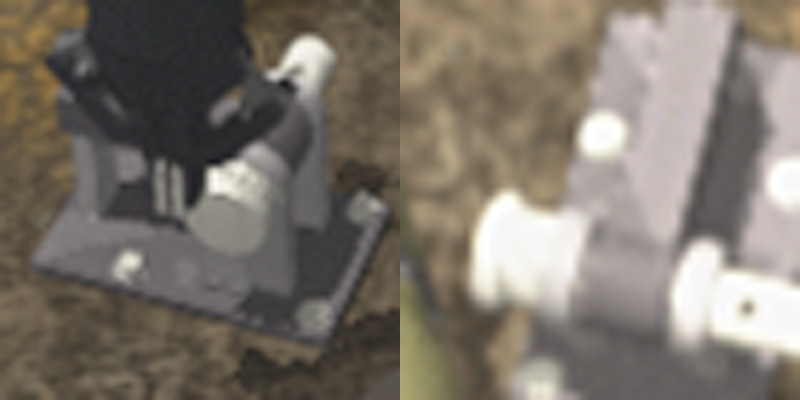

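The push is done: the pin stops dead at head y≈63, so the spacers are about 17 mm. The hole shows at top pixel (217.9,187.9), near clevis-frame y≈-49. Now the clip's tilt.

Run:
```python
from h import *
S=pickle.load(open('side1.pkl','rb'));T=pickle.load(open('top1.pkl','rb'))
print('hole',loc(atz(T,217.9,187.9,104)))
S0=pickle.load(open('side0.pkl','rb'))
def big(c,u0,v0,w,h,W,H):
    im=cv2.resize(c['image'][v0:v0+h,u0:u0+w],(W,H),interpolation=cv2.INTER_CUBIC);k=W/w
    for u in range(u0-u0%5+5,u0+w,5):
        x=int((u-u0+.5)*k);cv2.line(im,(x,0),(x,6),(0,255,255),1);cv2.putText(im,str(u),(x-9,16),0,.35,(0,255,255),1)
    for v in range(v0-v0%5+5,v0+h,5):
        y=int((v-v0+.5)*k);cv2.line(im,(0,y),(6,y),(0,255,255),1);cv2.putText(im,str(v),(8,y+4),0,.35,(0,255,255),1)
    return im
cv2.imwrite('pics/clip1.png',np.hstack([big(S,240,160,40,40,400,400),big(T,288,165,40,40,400,400)]))
# plane through the loop
a=np.radians(11.5); n=np.array([-np.sin(a),np.cos(a),0]); x=np.array([np.cos(a),np.sin(a),0]); c0=np.array([553.2,-180.2,135])
def inpl(u,v):
    r=ray(S,u,v);e=np.array(S['eye']); p=e+r*((c0-e)@n/(r@n)); return round((p-c0)@x,1),round(p[2],1)
for u,v in((249.3,168.6),(251.8,172),(252.3,180),(252.6,188.6),(245.2,168.6),(254.0,168.6)): print((u,v),inpl(u,v))
for n_,c in(('T',T),('S',S)):
    P=cloud(c).reshape(-1,3); 
    for zl in((42,60),(60,80),(80,100),(115,160)):
        E=P[(P[:,2]>zl[0]+6)&(P[:,2]<zl[1])&(np.hypot(P[:,0]-552,P[:,1]+182)<30)]; print(n_,zl,len(E),np.median(E,axis=0).round(1))
```

```text
hole [  0.69816512 -48.94284866 104.        ]
(249.3, 168.6) (np.float64(0.3), np.float64(138.4))
(251.8, 172) (np.float64(-8.5), np.float64(122.5))
(252.3, 180) (np.float64(-9.5), np.float64(85.9))
(252.6, 188.6) (np.float64(-9.8), np.float64(45.4))
(245.2, 168.6) (np.float64(15.3), np.float64(139.6))
(254.0, 168.6) (np.float64(-16.9), np.float64(137.0))
T (42, 60) 13 [ 549.3 -179.8   50.8]
T (60, 80) 5 [ 557.3 -179.2   67.4]
T (80, 100) 3 [ 559.1 -177.1   96. ]
T (115, 160) 37 [ 553.  -180.1  146.8]
S (42, 60) 0 [nan nan nan]
S (60, 80) 0 [nan nan nan]
S (80, 100) 0 [nan nan nan]
S (115, 160) 0 [nan nan nan]
  return _methods._mean(a, axis=axis, dtype=dtype,
  ret = um.true_divide(
```

View pics/clip1.png

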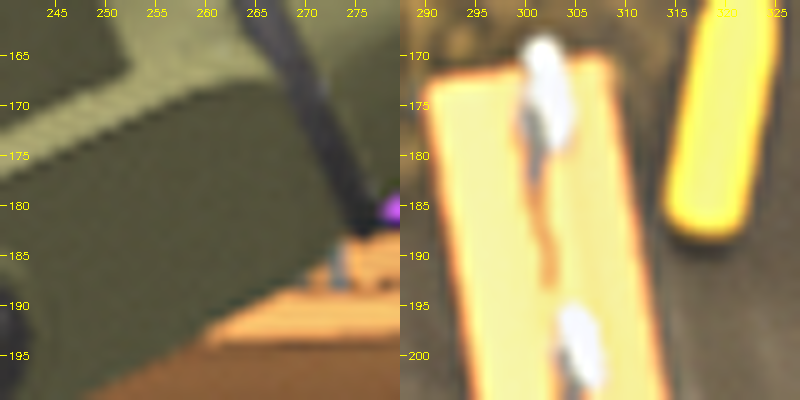

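Leg at side px (252.3,180–189), eye centre (249.3,168.6). It leans about 1.4° towards the bow side. The arm covers it in the new side view, and the top view shows the eye at (302.5,174). I'll grasp with that lean.

```bash
cat >> h.py <<'E'
def st(bot,n='',h=''):
    s=bot.read_state();print(n,h,'t',round(s['clock'],2),loc(s['ee_pos']).round(2),'F',(RC.inv().apply(s['ft_force'])).round(1),'M',(RC.inv().apply(s['moment'])).round(2),'g',round(s['grip_width'],1),s['grip_force']);return s
E
python3 - <<'E'
from h import *
from rig import bot
a=np.radians(11.5); ny=np.array([-np.sin(a),np.cos(a),0]); tilt=np.radians(1.4)
q=[quat(R.from_rotvec(ny*tilt)*down(y)) for y in(a,a+np.pi)]
C=np.array([553.2,-180.2,135.5]); up=R.from_rotvec(ny*tilt).apply([0,0,1])
bot.servo_line(W(0,113,215),speed=250)
j=[bot.ik(C+up*90,k) for k in q]; print(j)
k=q[int(np.argmin([abs(x[5]-1.0) for x in j]))]; pickle.dump(k,open('gq.pkl','wb'))
bot.move_gripper(42,80)
bot.move_to(C+up*90,k); bot.servo_line(C,speed=120,until_force=12); st(bot,'at')
bot.move_gripper(0,80); s=st(bot,'grip'); print(s['ee_pos'])
bot.servo_line(C+up*60,speed=100); st(bot,'lift')
E
```

```text
[array([-0.37066644,  0.40564004,  1.43751212, -0.01364332,  1.31901746,
        1.00295194]), array([-0.37066644,  0.40564004,  1.43751212, -0.01364332,  1.31901746,
       -2.13864071])]
at  t 9.31 [ 105.34 -304.88  136.27] F [-0.  -0.2  0.1] M [0.03 0.04 0.03] g 42.1 0.0
grip  t 9.72 [ 105.48 -305.69  136.18] F [ 1.8 -5.5  1.4] M [-1.36 -0.39  0.08] g 7.0 77.85943907484327
[ 553.50740946 -181.07897249  136.17552932]
lift  t 10.47 [ 105.96 -304.23  194.63] F [-0.5  0.  -0.3] M [ 0.01 -0.06  0.01] g 6.7 78.16440072421146
```

Run:
```python
from h import *
from rig import bot
p=W(6,-49,252); q=[quat(down(y)) for y in(YAW,YAW+np.pi)]
j=[bot.ik(p,k) for k in q]; k=q[int(np.argmin([abs(x[5]-1.93) for x in j]))]; pickle.dump(k,open('pq.pkl','wb'))
k0=pickle.load(open('gq.pkl','rb'))
bot.servo_line(np.array([553.2,-180.2,252]),speed=250)
bot.move_to(p,k); s=st(bot,'over'); print(rot(s['tool_rot']).as_matrix().round(3).tolist())
S=bot.read_camera('side');T=bot.read_camera('top');pickle.dump((S,T),open('c2.pkl','wb'))
print('pred tip/loop side',proj(S,W(0,-49,126)),proj(S,W(6,-49,252)),'hole',proj(S,W(0,-49,104)));print('top',proj(T,W(0,-49,126)))
def big(c,u0,v0,w,h,W,H):
    im=cv2.resize(c['image'][v0:v0+h,u0:u0+w],(W,H),interpolation=cv2.INTER_CUBIC);k=W/w
    for u in range(u0-u0%5+5,u0+w,5):
        x=int((u-u0+.5)*k);cv2.line(im,(x,0),(x,6),(0,255,255),1);cv2.putText(im,str(u),(x-9,16),0,.35,(0,255,255),1)
    for v in range(v0-v0%5+5,v0+h,5):
        y=int((v-v0+.5)*k);cv2.line(im,(0,y),(6,y),(0,255,255),1);cv2.putText(im,str(v),(8,y+4),0,.35,(0,255,255),1)
    return im
cv2.imwrite('pics/over.png',np.hstack([big(S,228,180,50,75,400,600),big(T,195,160,50,75,400,600)]))
```

```text
over  t 11.91 [  6.24 -49.6  251.35] F [-0.2  0.7 -1.4] M [-0.04  0.01 -0.01] g 7.0 78.11482603846956
[[0.969, -0.247, -0.001], [-0.247, -0.969, -0.0], [-0.001, 0.001, -1.0]]
pred tip/loop side [251.22423951 221.63191278] [248.40287921 189.92736967] hole [251.3808377  226.74425134]
top [217.11801147 187.15777756]
```

View pics/over.png

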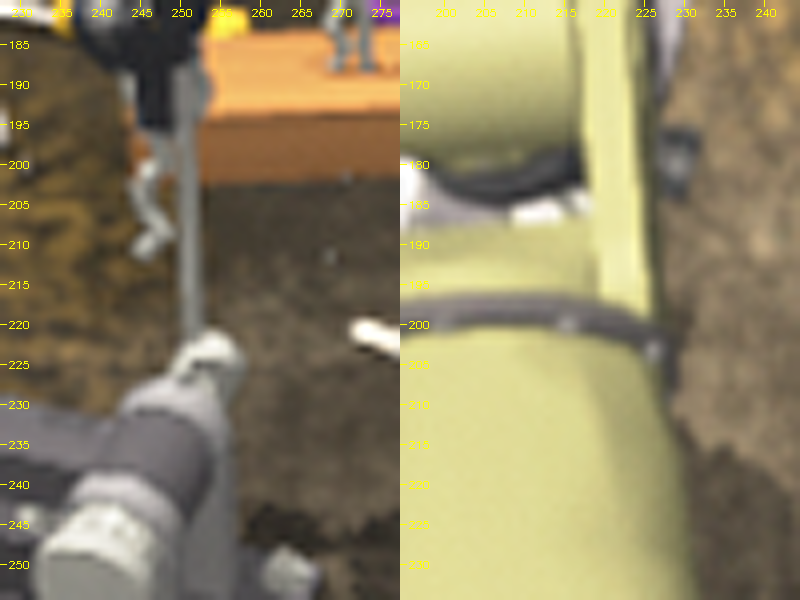

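The leg hangs upright with its tip at side px (251.6,222), beside the predicted (251.2,221.6). Its bow is on the +x side. Next I touch the pin's free end and flank lightly with the leg, to locate the hole by feel.

Run:
```python
from h import *
from rig import bot
q=pickle.load(open('pq.pkl','rb'))
L=lambda x,y,z,**k: bot.servo_line(W(x,y,z),attitude=q,**k)
L(6,-92,252,speed=200); L(6,-92,208,speed=150); bot.dwell(.15); st(bot,'y0')
h=L(6,-68,208,speed=14,until_force=4); st(bot,'y touch',h); bot.dwell(.1); st(bot,'y touch')
L(6,-92,208,speed=100); L(-22,-92,208,speed=150); L(-22,-58,208,speed=150); bot.dwell(.15); st(bot,'x0')
h=L(0,-58,208,speed=14,until_force=4); st(bot,'x touch',h); bot.dwell(.1); st(bot,'x touch')
L(-24,-58,208,speed=100); st(bot,'back')
```

```text
y0  t 12.97 [  6.44 -91.71 209.16] F [-0.5  0.   0.4] M [-0.04 -0.02  0.01] g 6.6 78.14632205943325
y touch True t 13.93 [  5.91 -80.37 207.68] F [ 0.7 -4.   0.5] M [-0.88 -0.12  0.01] g 6.8 78.67314021539809
y touch  t 14.03 [  5.78 -80.48 207.38] F [ 0.  -3.9  0.8] M [-0.9  -0.14  0.05] g 6.3 78.61355907900577
x0  t 15.15 [-21.85 -58.42 207.92] F [-0.  -0.3 -0.9] M [-0.    0.04 -0.01] g 6.7 78.21802548513315
x touch True t 16.14 [ -8.84 -58.1  207.34] F [-2.  -0.2  0.1] M [ 0.06  0.55 -0.01] g 6.7 78.36536452297528
x touch  t 16.24 [ -8.93 -58.13 207.1 ] F [-1.1  0.1 -0.2] M [-0.03  0.47 -0.01] g 7.0 78.3488838688592
back  t 16.54 [-23.95 -57.93 208.21] F [ 0.4 -0.7 -0.2] M [-0.    0.01  0.03] g 6.8 78.23983848299765
```

Run:
```python
from h import *
from rig import bot
q=pickle.load(open('pq.pkl','rb'))
L=lambda x,y,z,**k: bot.servo_line(W(x,y,z),attitude=q,**k)
X,Y=9.1,-48.5
L(-24,-58,245,speed=200); L(X,Y,245,speed=150); L(X,Y,237,speed=80); bot.dwell(.15); st(bot,'pre')
for dx,dy in((0,0),(-1.3,0),(0,1.3),(0,-1.3),(1.3,0),(-1.3,1.3),(-1.3,-1.3),(-2.6,0)):
    h=L(X+dx,Y+dy,216,speed=25,until_force=5); s=st(bot,(dx,dy),h)
    z=loc(s['ee_pos'])[2]
    if z<222: print('IN');break
    L(X+dx,Y+dy,z+4,speed=60)
    if s['clock']>30: break
```

```text
pre  t 17.66 [  8.97 -48.51 237.24] F [ 0.1 -0.  -1. ] M [-0.04  0.04 -0.  ] g 6.8 78.21151768349534
(0, 0) False t 18.65 [  9.14 -48.48 216.15] F [-0.1 -0.   0.6] M [-0.01  0.05  0.01] g 6.8 78.20871808482957
IN
```

Run:
```python
from h import *
from rig import bot
q=pickle.load(open('pq.pkl','rb'))
L=lambda z,**k: bot.servo_line(W(9.1,-48.5,z),attitude=q,**k)
h=L(180,speed=50,until_force=8); st(bot,'180',h)
for z in(174,168,162,156,150,147,145):
    h=L(z,speed=30,until_force=14); st(bot,z,h)
    if h: break
c=bot.read_camera('side');pickle.dump(c,open('side3.pkl','wb'))
```

```text
180 False t 19.52 [  9.   -48.51 180.03] F [-2.4 -0.3 -1.6] M [-0.03  0.5  -0.02] g 7.0 78.17975956323892
174 True t 19.78 [  8.92 -48.38 174.4 ] F [-1.7  0.5  2.5] M [ 0.11  0.31 -0.01] g 6.9 78.66588405220169
```

Run:
```python
from h import *
from rig import bot
q=pickle.load(open('pq.pkl','rb'))
L=lambda z,**k: bot.servo_line(W(9.1,-48.5,z),attitude=q,**k)
for z in(170,164,158,152,148,146):
    h=L(z,speed=20,until_force=20); st(bot,z,h)
    if h: break
c=bot.read_camera('side');pickle.dump(c,open('side3.pkl','wb'))
```

```text
170 False t 20.18 [  9.12 -48.38 170.43] F [-3.7  0.2  6.2] M [0.02 0.92 0.06] g 7.0 79.11273134477372
164 False t 20.63 [  9.02 -48.42 164.13] F [-3.9  0.6  4.2] M [ 0.12  0.83 -0.01] g 7.0 78.83782568000363
158 False t 21.08 [  8.86 -48.49 157.53] F [-3.6  1.1 -2.5] M [0.29 0.64 0.02] g 7.2 77.98941314610173
152 False t 21.53 [  8.77 -48.53 151.52] F [-4.3  1.2 -4.8] M [0.3  0.8  0.04] g 6.7 77.853457665752
148 False t 21.88 [  8.77 -48.55 147.79] F [-6.3  0.2 -2.3] M [ 0.14  1.22 -0.  ] g 6.8 78.54895113608686
146 False t 22.13 [  8.76 -48.55 145.81] F [-6.2  1.  -1.4] M [0.12 1.29 0.04] g 6.8 78.6066478079697
```

Run:
```python
from h import *
from rig import bot
q=pickle.load(open('pq.pkl','rb'))
L=lambda z,**k: bot.servo_line(W(8.8,-48.5,z),attitude=q,**k)
h=L(140,speed=12,until_force=8); st(bot,'stop',h)
def big(c,u0,v0,w,h,W,H): return cv2.resize(c['image'][v0:v0+h,u0:u0+w],(W,H),interpolation=cv2.INTER_CUBIC)
c=bot.read_camera('side');pickle.dump(c,open('side3.pkl','wb'));print(proj(c,W(0,-48.5,90)),proj(c,W(0,-48.5,20)),proj(c,W(6,-48.5,146)))
cv2.imwrite('pics/seated.png',big(c,220,190,60,60,600,600))
```

```text
stop True t 22.52 [  8.54 -48.47 143.71] F [-2.3  0.7  5.6] M [0.   0.53 0.04] g 6.9 79.43894479138919
[251.42359776 230.04660382] [251.8979223  245.50038822] [249.24852221 216.5799699 ]
```

View pics/seated.png

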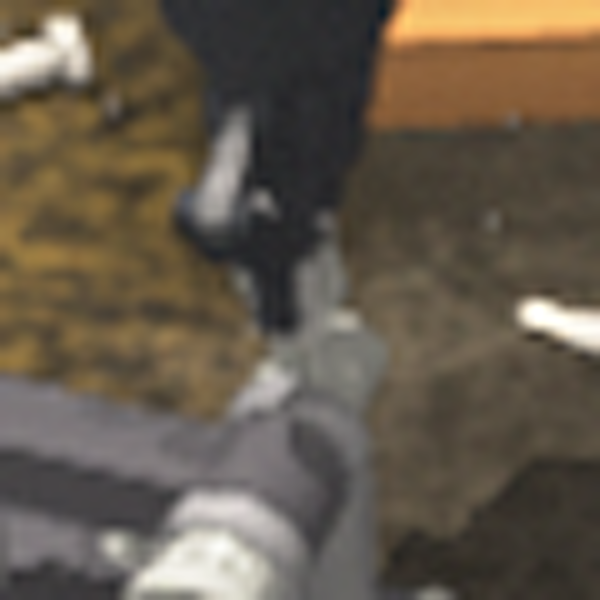

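The clip is down on the root stop (z 143.7; nominal home is 146). The bow has ridden over the pin at px (272,375 in the crop). I back off 2 mm, release, and check from clear.

Run:
```python
from h import *
from rig import bot
q=pickle.load(open('pq.pkl','rb'))
bot.servo_line(W(9.0,-48.5,145.5),attitude=q,speed=15); st(bot,'seat')
bot.move_gripper(36); st(bot,'open')
bot.servo_line(W(9.0,-48.5,260),speed=150)
bot.move_to(W(-120,200,300),q); st(bot,'away')
S=bot.read_camera('side');T=bot.read_camera('top');pickle.dump((S,T),open('c4.pkl','wb'))
big=lambda c,u0,v0,w,h,W,H: cv2.resize(c['image'][v0:v0+h,u0:u0+w],(W,H),interpolation=cv2.INTER_CUBIC)
cv2.imwrite('pics/final.png',np.hstack([big(S,225,165,60,90,400,600),big(T,180,150,60,90,400,600)]))
for n,c in(('S',S),('T',T)):
    k=loc(cloud(c).reshape(-1,3)); k=k[(abs(k[:,0]-6)<25)&(abs(k[:,1]+48.5)<10)&(k[:,2]>115)&(k[:,2]<200)]; print(n,len(k),np.percentile(k,[3,50,97],axis=0).round(1).tolist())
```

```text
seat  t 22.92 [  8.7  -48.64 145.37] F [-5.7 -0.2  0.8] M [-0.03  1.2   0.02] g 6.7 78.16577241028594
open  t 23.31 [  9.24 -48.52 145.67] F [ 0.8 -0.7  0. ] M [-0.02 -0.05  0.02] g 36.2 0.0
away  t 25.32 [-119.3   199.22  299.57] F [ 0.  -0.3  0. ] M [-0.04  0.06 -0.05] g 35.6 0.0
S 24 [[10.2, -50.0, 121.7], [16.2, -45.4, 135.1], [22.9, -41.0, 149.2]]
T 43 [[-6.9, -52.2, 120.6], [8.2, -49.8, 155.8], [25.0, -44.4, 162.7]]
```

View pics/final.png

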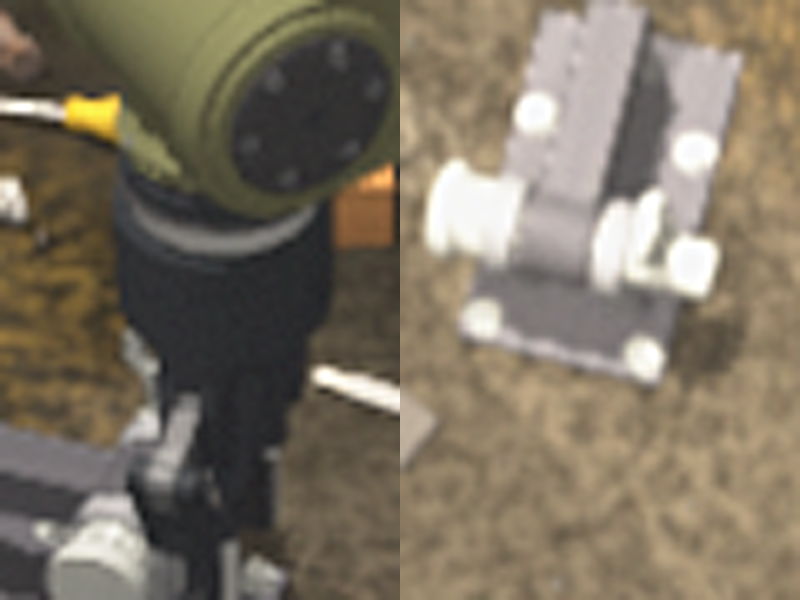

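Top view: the clip's eye stands at crop px (648,225) on the pin outside the lug, top at z≈163, as expected when seated. The arm hides the side view, so I move it clear and look once more.

Run:
```python
from h import *
from rig import bot
bot.move_joints([1.039,0.3,1.521,0,1.321,-0.067]); st(bot,'away')
S=bot.read_camera('side')
cv2.imwrite('pics/final2.png',cv2.resize(S['image'][160:250,215:295],(533,600),interpolation=cv2.INTER_CUBIC))
print(proj(S,W(9,-48.5,146)),proj(S,W(3,-48.5,104)))
```

```text
away  t 27.55 [-357.66  270.24  250.29] F [-0.2 -0.   0.3] M [-0.07  0.01  0.03] g 36.0 0.0
[248.36318275 216.37208769] [250.45380315 226.63316899]
```

View pics/final2.png

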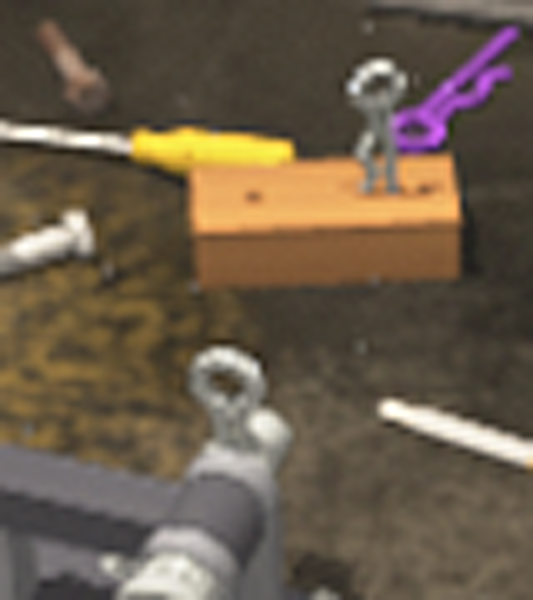

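The large clip stands seated in the pin with its eye at crop px (228,380), and the smaller clip is still in the block at (377,85). Handing in.

```bash
python3 -c "
from rig import bot
print(bot.finish_job())"
```

```text
the job is handed in; nothing more can be done
None
```

The pin is home and the larger R-clip is through its cross-hole, pushed down to its stop; the bow's closing under the pin was felt in the forces but hidden from the cameras. The smaller clip is still in the block, and I handed the job in at about 28 s.

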